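Gather the nuts under the dish lid and open it

ROBOT

A 6-joint arm with a two-finger parallel gripper is mounted at the origin on the work surface. World frame = base frame: x ahead of the robot, y to its left, z up, the work surface at z = 0. Lengths are in mm, angles in rad, forces in N, time in s.
With the tool pointing down it reaches from about 350 to 875 mm from the base axis. Payload 4.2 kg.
Tool frame: the origin (TCP) lies at the very end of the fingers, on their centre line; the grasp point (between the pads) lies 19 mm behind it; z points along the fingers, y is the line along which they close (so a half turn about z gives the same grasp; the last joint's range is limited). The gripper opens to 85 mm and grips with 20 to 120 N. Pads are 22 mm wide; open, the fingers measure 114 mm over their backs; the gripper's body (76 mm by 85 mm) begins 54 mm behind the grasp point. The pads swing forward as they close: fully open they stand 13 mm farther back than shut.
Start: joints at [-0.851, 0.385, 0.008, 0, -1.194, -0.259], TCP at [277.927, -559.782, 192.312] pointing down, gripper open.
Joint ranges: [-3.14, 3.14], [-1.21, 2.06], [-1.07, 1.41], [-3.16, 2.05], [-2.99, -0.16], [-3.1, 3.1]. Speed limits (rad/s): [2.79, 2.79, 3.14, 3.14, 3.14, 3.14].

INTERFACE

Orientations are given as a unit quaternion [x, y, z, w].
In Python, from bench import arm gives the robot as it stands. The module is installed in compiled form; this text tells all that it offers.
- The arm moves only by the tool drive_tool, never from a script. Its argument "targets" is a list of rows, each a list of 5 numbers: the closure, from -1 (fully open) to 1 (shut), then the shift along the tool's x, y, z in mm, then the turn about the tool's z in degrees. In form: [[grip, tx, ty, tz, roll], ...]. A call has 1 to 12 rows; each row is the pose to reach, as a shift and turn from the pose commanded when the call began, along the tool's axes at that moment; what a row does not reach only later rows make up. A row lasts 1/10 s, in which the tool goes at most 50 mm and 8.59 degrees, less where a joint would pass 70% of its speed; a pose out of reach is approached as far as the arm can. A call with a gripper value outside its range is refused whole. The fingers move at their own pace and stop on an object; the grip force is fixed at half the most. Time passes only in rows, so rows that repeat a pose let the fingers close. It gives the time, the measured TCP pose, the force, the opening and the grip force at its end, in the units of the state.
- arm.read_state(): the state, without advancing time (a new reading comes with each control period).
- arm.get_image(name): name is "scene" or "top"; returns the picture (384x512x3 uint8, blue, green, red); there is no depth.
- arm.camera_params(name): a dict with "fov_y" (degrees; the focal length in pixels is half the picture's height over the tangent of half this angle, whatever the lens; pixels are square), "cx", "cy" (the principal point, pixels), "D" ([k1, k2, p1, p2, k3] as OpenCV has them; the pictures are not rectified), "rvec" (rotation vector, rad) and "tvec" (3), from world to camera coordinates, as OpenCV has them. Camera axes: x right, y down, z forward; pixel columns grow to the right and rows downward; lengths in mm; the calibration is good to about 2 mm. A picture is of the moment at which its call begins. camera_params takes no time and is no camera call.
- arm.job_done(): hands the job in; it is judged then, once.
The state is a dict: "clock": time; "joints": joint angles; "joint_vel": joint speeds; "joint_efforts": joint torques, N m; "position": TCP position; "ee_rot": TCP orientation; "contact_force": force on the tool from outside, world axes, zero at the start; "wrist_torque": the same for the moment, N m; "gripper_width": finger opening in mm; "grasp_force": force on a finger pad.
Only numpy, scipy, OpenCV 4.12 (cv2) and the standard library are available. Lean on these libraries where they do the work, as an engineer would, in place of code of your own. Each camera call takes 0.05 s, during which the arm holds its last target. There are 200 camera calls.

TASK

Get the washing machine's foot nuts ready for picking: with the loose lid kept on, tilt the dish tab end down until all three nuts have slid to the tab end, then set it down level on the middle of the rubber mat, lengthwise along it, with the lid still on. Then lift off the lid and lay it down without dropping it, bar up, in the middle of the steel tray, leaving the nuts gathered at the tab end of the dish. Never uncover the dish before the nuts are gathered, and leave everything else on the counter where it is.

Things in the scene. Friction and masses are not known exactly. Their poses are not given: they have to be found in the camera images.
- dish_mid (a point): Centre of the loose white plastic parts dish, half-way up (15 mm above its underside). 160 (x) x 62 (y) x 30 (z) mm, walls and floor 3 mm, 160 g. A flat tab, 16 long x 30 wide x 5 mm thick, sticks out of its -x end wall 20 to 25 mm above the underside: the tab end is -x. Starts lid on, tab end roughly towards the robot (yaw within 0.45).
- lid_bar (a point): Centre of the lid's white grip bar: 40 (x) x 12 (y) x 24 (z) mm, upright in the middle of the lid; this point is 12 mm above the lid's top face and, lid seated, 31 mm above dish_mid. Clear plastic lid, 60 g, plate 160 x 62 x 4 mm, flush with the dish's sides.
- lid_seam (a point): Middle of the lid plate's underside, level with the dish rim when seated (30 mm above the dish's underside). The lid is loose: no latch, only a step 4 mm deep that drops inside the dish walls (2 mm play each side). Lid and dish are equally wide, so fingers closed across the 62 mm width at this seam pinch both together.
- nut1_mid (a point): Centre of loose steel hexagon nut 1 of 3: 17 mm across flats, 8 mm thick, 12 g, lying flat inside the dish (centre 7 mm above the dish's underside), seen through the clear lid. It slides on the dish floor once the dish leans more than its friction allows, at about 25 to 40 degrees.
- nut2_mid (a point): Centre of loose steel hexagon nut 2 of 3: 17 mm across flats, 8 mm thick, 12 g, lying flat inside the dish (centre 7 mm above the dish's underside), seen through the clear lid. It slides on the dish floor once the dish leans more than its friction allows, at about 25 to 40 degrees.
- nut3_mid (a point): Centre of loose steel hexagon nut 3 of 3: 17 mm across flats, 8 mm thick, 12 g, lying flat inside the dish (centre 7 mm above the dish's underside), seen through the clear lid. It slides on the dish floor once the dish leans more than its friction allows, at about 25 to 40 degrees.
- mat_top (a point): Centre of the top face of the black rubber mat with grey ribs, fixed to the counter, 220 (its x) x 130 (y) x 4 (z) mm; top face 4 mm above the counter. Its x points roughly away from the robot (yaw within 0.3).
- tray_floor (a point): Centre of the inner floor of the shallow open steel tray, fixed to the counter, outside 210 (its x) x 130 (y) x 16 (z) mm, walls and floor 4 mm; inner floor 4 mm above the counter. The lid lying in it, bar up, has its bar centre 20 mm above this floor. Its x points roughly away from the robot (yaw within 0.3).
- soap: Bystander: white bar of soap, 85 x 55 x 28 mm; origin at the centre of its underside. Leave alone.
- pin_a: Bystander: wooden clothes peg, 74 x 14 x 10 mm; origin at the centre of its underside. Leave alone.
- pin_b: Bystander: second wooden clothes peg, 74 x 14 x 10 mm; origin at the centre of its underside. Leave alone.
- tin: Bystander: round lidded metal tin, diameter 80, not the dish, 54 high mm; origin at the centre of its underside. Leave alone.
- scoop: Bystander: white measuring cup, diameter 60, 45 high mm; origin at the centre of its underside. Leave alone.
- brush: Bystander: wooden-handled brush lying flat. Leave alone.
Not all that is in view belongs to the job. Leave any pink or red look-alike of the part that bears lid_bar alone.

How it is judged (in metres and radians):
On the way, in this order (a step that is already met when the one before it is completed fails the run):
1. the dish leans, lid on, and all three nuts have slid to its tab end (angle between dish_mid's own z axis and vertical above 0.25 rad and z of lid_bar in the frame of dish_mid between 0.026 and 0.036 m and x of lid_bar in the frame of dish_mid between -0.006 and 0.006 m and y of lid_bar in the frame of dish_mid between -0.006 and 0.006 m and x of each of nut1_mid, nut2_mid, nut3_mid in the frame of dish_mid below -0.02 m and distance between each of nut1_mid, nut2_mid, nut3_mid and dish_mid below 0.085 m and z of each of nut1_mid, nut2_mid, nut3_mid in the frame of dish_mid below 0.015 m), for 0.1 s.
2. the dish stands level in the middle of the mat, lid still on, nuts still at the tab end (horizontal distance between dish_mid and mat_top below 0.035 m and angle between the x axis of dish_mid and the x axis of mat_top, either way round below 0.35 rad and angle between dish_mid's own z axis and vertical below 0.06 rad and z of dish_mid in the frame of mat_top below 0.02 m and z of lid_bar in the frame of dish_mid between 0.026 and 0.036 m and x of lid_bar in the frame of dish_mid between -0.006 and 0.006 m and y of lid_bar in the frame of dish_mid between -0.006 and 0.006 m and x of each of nut1_mid, nut2_mid, nut3_mid in the frame of dish_mid below -0.02 m and distance between each of nut1_mid, nut2_mid, nut3_mid and dish_mid below 0.085 m and z of each of nut1_mid, nut2_mid, nut3_mid in the frame of dish_mid below 0.015 m), for 0.2 s.
3. the lid is lifted off (distance between lid_bar and dish_mid above 0.06 m), for 0.1 s.
At the end, for the whole second after the job is handed in: The dish stands level (within 0.06 rad) on the mat, its centre within 35 mm of the mat's centre and its length within 0.35 rad of the mat's; all three nuts lie in it more than 20 mm from its middle towards the tab end; the lid lies flat, bar up, in the tray, its centre within 45 mm of the tray's (horizontal distance between dish_mid and mat_top below 0.035 m and angle between the x axis of dish_mid and the x axis of mat_top, either way round below 0.35 rad and angle between dish_mid's own z axis and vertical below 0.06 rad and z of dish_mid in the frame of mat_top below 0.02 m and x of each of nut1_mid, nut2_mid, nut3_mid in the frame of dish_mid below -0.02 m and distance between each of nut1_mid, nut2_mid, nut3_mid and dish_mid below 0.085 m and z of each of nut1_mid, nut2_mid, nut3_mid in the frame of dish_mid below 0.015 m and horizontal distance between lid_bar and tray_floor below 0.045 m and angle between lid_bar's own z axis and vertical below 0.08 rad and z of lid_bar in the frame of tray_floor below 0.026 m); the robot touches nothing.
It fails at once if the dish was uncovered before the nuts were gathered at the tab end, or the nuts left that end afterwards (distance between lid_bar and dish_mid above 0.045 m and not (x of each of nut1_mid, nut2_mid, nut3_mid in the frame of dish_mid below -0.02 m and distance between each of nut1_mid, nut2_mid, nut3_mid and dish_mid below 0.085 m and z of each of nut1_mid, nut2_mid, nut3_mid in the frame of dish_mid below 0.015 m)).
It fails at once if the lid was dropped (fell free by more than about 15 mm) (linear speed of lid above 0.55 m/s and contact force between the fingers and lid below 0.05 N).
It fails at once if the dish was dropped (fell free by more than about 15 mm) (linear speed of dish above 0.55 m/s and contact force between the fingers and dish below 0.05 N).
It fails at once if another thing on the counter was moved (more than 30 mm) (distance of any of soap, pin_a, pin_b, tin, scoop, brush from where it was at the start of the episode above 0.03 m).
It also fails if it takes over 70 s, if anything falls off the work surface, if the arm or the gripper's body presses on something with over 40 N, if the wrist force passes 120 N, or if a joint passes its speed limit or range.

## Working session

There is one attempt and no reset: what is moved stays moved. The work goes in short steps, Python scripts to look and compute and a tool call to move; the robot and the scene stay as the last step left them, time stands still between calls to the robot, and variables do not carry over. Pictures are saved under pics/ and viewed, at most 10 in all, crops included, and the job is handed in when it is done.

Besides the shell and the picture viewer there is one more tool, called after "Emit:" as a command line: name --pt "numbers of a row" for each row, then --argument value for the rest. drive_tool: Moves the arm, as the interface text tells. Its arguments: {"type":"object","properties":{"targets":{"type":"array","items":{"type":"array","items":{"type":"number"}}}},"required":["targets"]}

```bash
mkdir -p pics; cat > h.py <<'E'
import numpy as np, cv2
from bench import arm
def cam(n):
    p=arm.camera_params(n); f=192/np.tan(np.radians(p['fov_y'])/2)
    K=np.array([[f,0,p['cx']],[0,f,p['cy']],[0,0,1]]); R=cv2.Rodrigues(np.array(p['rvec'],float))[0]
    return K,np.array(p['D'],float),R,np.array(p['tvec'],float).ravel()
def ray(n,uv):
    K,D,R,t=cam(n); q=cv2.undistortPoints(np.array(uv,float).reshape(-1,1,2),K,D).reshape(-1,2)
    return -R.T@t,(R.T@np.c_[q,np.ones(len(q))].T).T
def onz(n,uv,z):
    c,d=ray(n,uv); return c+d*((z-c[2])/d[:,2:3])
def proj(n,P):
    K,D,R,t=cam(n); return cv2.projectPoints(np.array(P,float).reshape(-1,3),cv2.Rodrigues(R)[0],t,K,D)[0].reshape(-1,2)
def snap(n,name,box=None,s=1):
    im=arm.get_image(n); cv2.imwrite(f'pics/{name}_raw.png',im)
    v=im if box is None else im[box[1]:box[3],box[0]:box[2]]
    cv2.imwrite(f'pics/{name}.png',cv2.resize(v,None,fx=s,fy=s,interpolation=cv2.INTER_CUBIC)); return im
E
python3 - <<'E'
from h import *
a=snap('scene','s0',s=1.5);b=snap('top','t0',s=1.5)
for n in('scene','top'): print(n,arm.camera_params(n),-cam(n)[2].T@cam(n)[3])
print(arm.read_state())
E
```

```text
scene {'fov_y': 44.12543963168429, 'cx': 257.51890094365876, 'cy': 188.68888320591412, 'D': array([-0.04108511,  0.        ,  0.        ,  0.        ,  0.        ]), 'rvec': array([ 0.88744976,  2.48612232, -1.10077904]), 'tvec': array([ 414.43921629, -157.79087753, 1722.87983889])} [1205.90954493  800.29297369 1034.54632086]
top {'fov_y': 43.76454804701183, 'cx': 259.93495827954587, 'cy': 193.50597845986138, 'D': array([-0.00623955,  0.        ,  0.        ,  0.        ,  0.        ]), 'rvec': array([ 2.1402953 , -2.17430217,  0.11750574]), 'tvec': array([ -20.90629318,  517.99258645, 1282.9636045 ])} [ 364.36678233  -38.45620397 1334.35638849]
{'clock': 0.1, 'joints': array([-8.51402104e-01,  3.85462135e-01,  6.75860284e-03, -4.03187110e-04,
       -1.19401770e+00, -2.58584406e-01]), 'joint_vel': array([ 6.70531955e-05, -5.74595939e-04,  3.55359223e-03,  1.75359362e-03,
       -1.33905942e-03, -4.65925108e-04]), 'joint_efforts': array([-2.64615182e-04, -3.93320239e+01,  1.88929456e+01,  4.19794500e+00,
       -2.58475760e-03,  1.07626317e-05]), 'position': array([ 277.64633999, -559.27218405,  191.34483643]), 'ee_rot': array([-2.28299253e-01,  9.73590514e-01,  9.37678470e-04, -2.86673996e-04]), 'contact_force': array([-0.26119952, -0.29004342, -0.40415058]), 'wrist_torque': array([-0.02113467, -0.03284341, -0.00328137]), 'grasp_force': 0.0, 'gripper_width': 85.53629547448216}
```

View pics/t0.png

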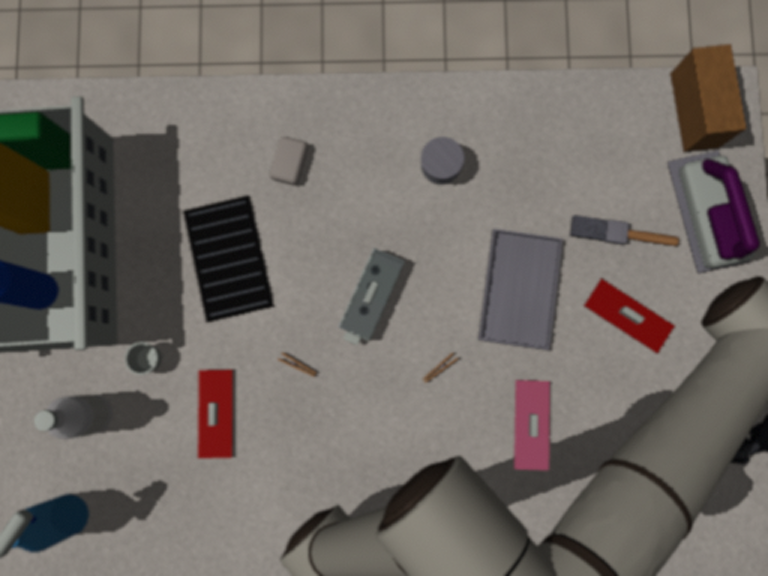

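View pics/s0.png

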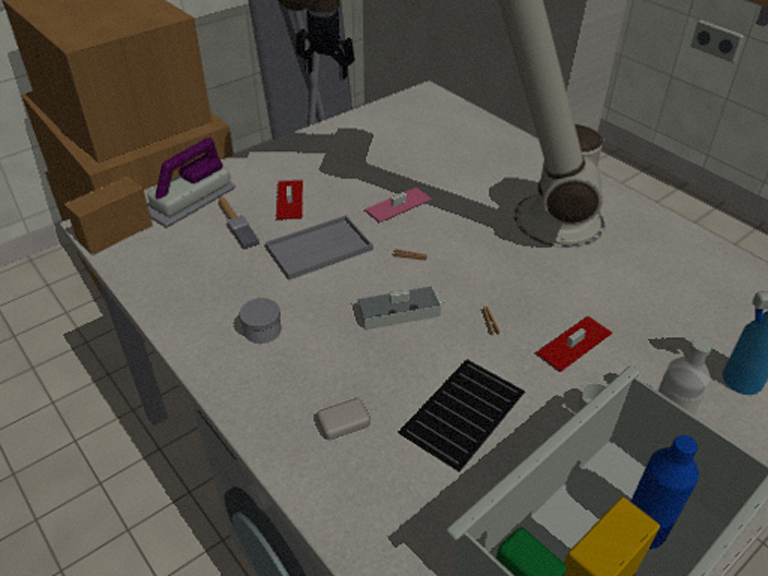

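```bash
python3 - <<'E'
from h import *
im=cv2.imread('pics/t0_raw.png')
cv2.imwrite('pics/c0.png',cv2.resize(im[150:245,215:385],None,fx=4.6,fy=4.6,interpolation=cv2.INTER_CUBIC))
g=im.max(2)
m=((g<60)).astype(np.uint8); m[:,:115]=0; m[:,190:]=0; m[:125]=0; m[220:]=0
m=cv2.morphologyEx(m,cv2.MORPH_CLOSE,np.ones((7,7)))
def rect(m,z,name):
    c=max(cv2.findContours(m,0,2)[0],key=cv2.contourArea); r=cv2.minAreaRect(c); b=cv2.boxPoints(r)
    P=onz('top',b,z)[:,:2]; e=P[1]-P[0],P[2]-P[1]; L=[np.linalg.norm(v) for v in e]; l=e[int(L[1]>L[0])]; l=l*np.sign(l[0])
    print(name,b.round(1).tolist(),'ctr',P.mean(0).round(1),np.round(L,1),'yaw',np.arctan2(l[1],l[0]).round(3))
rect(m,4,'mat')
for n,p in dict(dish=(245,215),tray=(348,190),tabl=(200,200),deck=(300,150)).items(): print(n,im[p[1],p[0]])
E
```

```text
mat [[121.19999694824219, 140.10000610351562], [165.8000030517578, 130.1999969482422], [182.1999969482422, 204.10000610351562], [137.6999969482422, 214.0]] ctr [587.6 275.9] [129.8 217.8] yaw 0.221
dish [87 88 83]
tray [102  96  98]
tabl [132 137 142]
deck [127 132 138]
```

View pics/c0.png

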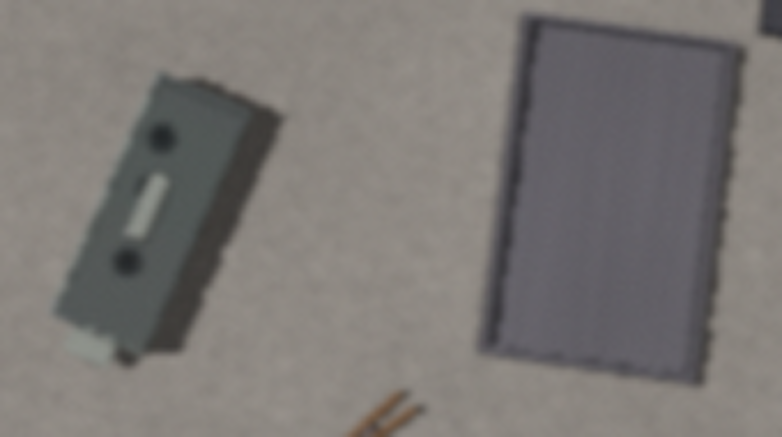

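```bash
python3 - <<'E'
from h import *
f=lambda a:(np.array(a,float)+.5)/4.6-.5+[215,150]
def q(c,z,n):
    P=onz('top',f(c),z)[:,:2]; u=(P[0]+P[1]-P[2]-P[3])/2; v=(P[0]+P[3]-P[1]-P[2])/2
    print(n,P.round(0).tolist(),P.mean(0).round(1),np.linalg.norm(u).round(1),np.linalg.norm(v).round(1),'yaw',np.arctan2(u[1],u[0]).round(3),np.arctan2(-v[0],v[1]).round(3))
q([(163,73),(252,105),(148,355),(57,315)],34,'lid')
q([(524,14),(745,45),(700,383),(480,350)],16,'tray')
print(onz('top',f([(163,137),(128,262)]),7), onz('top',f([(148,206)]),58),onz('top',np.array([(445,160),(291,160),(298,363),(441,366)])/1.5,0))
E
```

```text
lid [[595.0, -3.0], [575.0, -56.0], [427.0, 8.0], [451.0, 62.0]] [512.1   2.7] 159.9 57.8 yaw -0.414 -0.398
tray [[631.0, -223.0], [610.0, -356.0], [406.0, -321.0], [427.0, -190.0]] [ 518.6 -272.5] 207.0 133.8 yaw -0.166 -0.162
[[560.65098735  -1.75540613   7.        ]
 [484.46654466  20.44017337   7.        ]] [[512.51203143   6.12458482  58.        ]] [[ 770.38027348 -138.1029536     0.        ]
 [ 775.70826518  156.95563829    0.        ]
 [ 388.14427157  143.59811416    0.        ]
 [ 378.55789226 -121.21208037    0.        ]]
```

```bash
cat >> h.py <<'E'
from scipy.spatial.transform import Rotation as Ro
def go(x,y,z,yaw):
    "yaw: world angle (rad) of closing line's normal (dish x)"
    s=arm.read_state(); R=Ro.from_quat(s['ee_rot']).as_matrix(); d=R.T@(np.array([x,y,z])-s['position'])
    a=np.arctan2(R[1,1],R[0,1]); w=(yaw+np.pi/2-a+np.pi/2)%np.pi-np.pi/2
    print('at',s['position'].round(1),'tilt',np.degrees(np.arccos(-R[2,2])).round(2),'shift',d.round(1),'roll',np.degrees(-w).round(1),'t',s['clock'],'F',s['contact_force'].round(1),'w',round(s['gripper_width'],1),'g',round(s['grasp_force'],1),'j',s['joints'].round(2))
E
python3 -c "
from h import *
go(563,-17,150,-.41)"
```

```text
at [ 277.6 -559.3  191.3] tilt 0.11 shift [-496.7  358.8   42. ] roll 49.9 t 0.1 F [-0.3 -0.3 -0.4] w 85.5 g 0.0 j [-0.85  0.39  0.01 -0.   -1.19 -0.26]
```

Emit:
drive_tool --pt "-1 -500 359 40 50" --pt "-1 -500 359 40 50" --pt "-1 -500 359 40 50" --pt "-1 -500 359 40 50" --pt "-1 -500 359 40 50" --pt "-1 -500 359 40 50" --pt "-1 -500 359 40 50" --pt "-1 -500 359 40 50" --pt "-1 -500 359 40 50" --pt "-1 -500 359 40 50" --pt "-1 -500 359 40 50" --pt "-1 -500 359 40 50"

```text
clock: 1.3
position: [546.3, -52.2, 154.8]
ee_rot: [0.204, 0.979, -0.0, -0.0]
contact_force: [1.7, -0.8, 0.3]
gripper_width: 85.2
grasp_force: 0.0
```

```bash
python3 -c "
from h import *
go(563,-17,90,-.41)"
```

```text
at [546.3 -52.2 154.8] tilt 0.03 shift [-1.3 38.9 64.8] roll -0.1 t 1.3 F [ 1.7 -0.8  0.3] w 85.2 g 0.0 j [ 0.2   0.29 -0.24 -0.   -1.05 -2.18]
```

Emit:
drive_tool --pt "-1 -1 39 65 0" --pt "-1 -1 39 65 0" --pt "-1 -1 39 65 0" --pt "-1 -1 39 65 0"

```text
clock: 1.7
position: [562.4, -19.0, 89.9]
ee_rot: [0.204, 0.979, -0.001, -0.001]
contact_force: [0.5, 0.7, 0.3]
gripper_width: 85.6
grasp_force: 0.0
```

```bash
python3 - <<'E'
from h import *
go(563,-17,8,-.41)
snap('top','t1',(200,140,330,250),6); snap('scene','s1',(190,150,340,260),5)
E
```

```text
at [562.4 -19.   89.9] tilt 0.09 shift [ 0.1  2.2 81.9] roll -0.1 t 1.7 F [0.5 0.7 0.3] w 85.6 g 0.0 j [ 0.25  0.38 -0.29  0.   -0.91 -2.24]
```

View pics/s1.png

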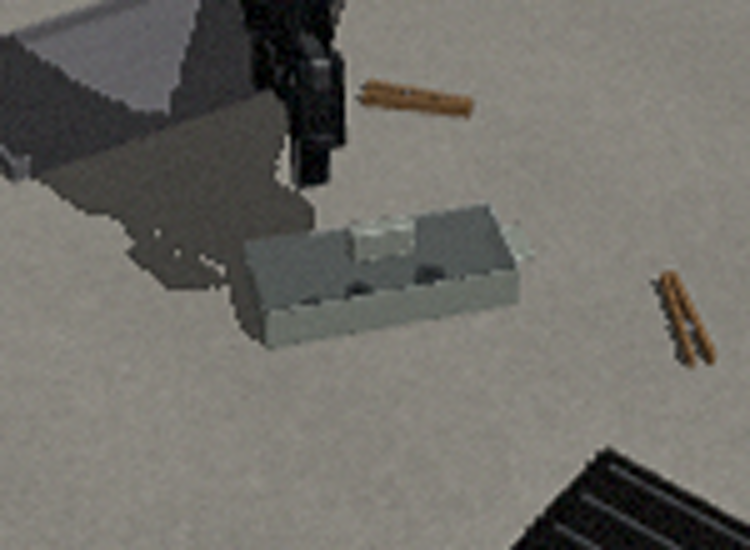

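Emit:
drive_tool --pt "-1 0 2 50 0" --pt "-1 0 2 82 0" --pt "-1 0 2 82 0" --pt "-0.45 0 2 82 0" --pt "-0.45 0 2 82 0" --pt "-0.45 0 2 82 0" --pt "-0.45 0 2 82 0" --pt "-0.45 0 2 82 0"

```text
clock: 2.6
position: [563.8, -16.9, 9.1]
ee_rot: [0.204, 0.979, 0.0, 0.001]
contact_force: [0.9, -0.8, -0.1]
gripper_width: 62.1
grasp_force: 0.0
```

```bash
python3 - <<'E'
from h import *
go(563,-17,8,-.41)
E
```

```text
at [563.8 -16.9   9.1] tilt 0.1 shift [ 0.7 -0.4  1.1] roll -0.1 t 2.6 F [ 0.9 -0.8 -0.1] w 62.1 g 0.0 j [ 0.26  0.48 -0.37  0.   -0.72 -2.24]
```

Emit:
drive_tool --pt "-0.44 0 0 1 0" --pt "-0.44 0 0 1 0" --pt "-0.44 0 0 1 0"

```text
clock: 2.9
position: [563.3, -17.0, 7.0]
ee_rot: [0.204, 0.979, -0.0, -0.0]
contact_force: [0.5, 1.3, -0.4]
gripper_width: 61.8
grasp_force: 0.0
```

Emit:
drive_tool --pt "-0.42 0 0 0 0" --pt "-0.42 0 0 0 0" --pt "-0.42 0 0 0 0"

```text
clock: 3.2
position: [563.3, -17.0, 7.1]
ee_rot: [0.204, 0.979, -0.0, -0.0]
contact_force: [0.4, 0.3, -0.1]
gripper_width: 60.7
grasp_force: 0.0
```

Emit:
drive_tool --pt "-0.4 0 0 0 0" --pt "-0.4 0 0 0 0" --pt "-0.4 0 0 0 0"

```text
clock: 3.5
position: [563.3, -17.0, 7.1]
ee_rot: [0.205, 0.979, -0.0, -0.0]
contact_force: [0.3, 0.1, -0.4]
gripper_width: 59.9
grasp_force: 0.0
```

Emit:
drive_tool --pt "-0.35 0 0 0 0" --pt "-0.35 0 0 0 0" --pt "-0.35 0 0 0 0"

```text
clock: 3.8
position: [563.4, -17.0, 7.2]
ee_rot: [0.204, 0.979, 0.0, 0.0]
contact_force: [-0.0, 0.3, -0.2]
gripper_width: 57.4
grasp_force: 0.0
```

```bash
python3 - <<'E'
from h import *
a=snap('top','t2',(200,140,330,250),3); b=snap('scene','s2',(190,150,340,260),3)
A=cv2.imread('pics/t2.png');B=cv2.imread('pics/s2.png'); h=330; cv2.imwrite('pics/d2.png',np.hstack([A[:h,:390],B[:h,:410]]))
E
```

```text
(no output)
```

View pics/d2.png

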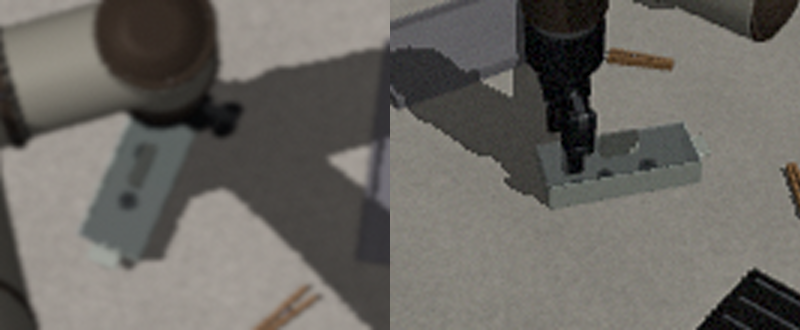

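```bash
python3 - <<'E'
from h import *
c=np.array([563.3,-17]); y=np.array([.399,.917]); x=np.array([.917,-.399])
for o in (30,-30):
  for z in (7,20,34): print(o,z,((proj('scene',[[*(c+y*o),z]])-[190,150])*3+[390,0]).round(0))
d=np.array([512.5,5])
for sx,sy in ((80,31),(80,-31),(-80,-31),(-80,31)): print('corner',((proj('scene',[[*(d+x*sx+y*sy),34]])-[190,150])*3+[390,0]).round(0))
E
```

```text
30 7 [[570. 200.]]
30 20 [[570. 191.]]
30 34 [[570. 181.]]
-30 7 [[555. 161.]]
-30 20 [[555. 152.]]
-30 34 [[555. 142.]]
corner [[546. 187.]]
corner [[531. 145.]]
corner [[679. 117.]]
corner [[698. 157.]]
```

```bash
python3 - <<'E'
from h import *
im=cv2.imread('pics/s2_raw.png'); cv2.imwrite('pics/e2.png',cv2.resize(im[160:230,220:310],None,fx=8,fy=8,interpolation=cv2.INTER_NEAREST))
E
```

```text
(no output)
```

View pics/e2.png

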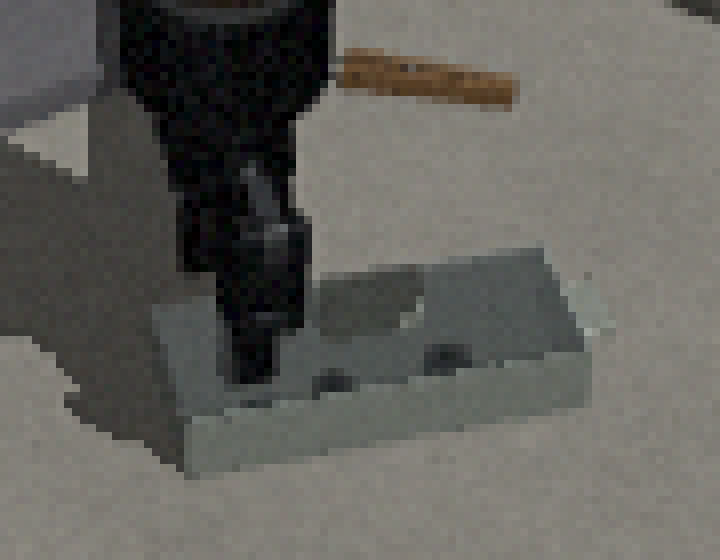

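```bash
python3 - <<'E'
from h import *
y=np.array([.399,.917])
for c,os,px in (([562.4,-19],(42,),(252,187)),([563.3,-17],(28.7,20),(251.7,208))):
  for o in os:
    zs=np.arange(0,160,1); P=proj('scene',[[*(np.array(c)+y*o),z] for z in zs]); i=np.argmin(abs(P[:,1]-px[1])); print(o,px,zs[i],P[i])
for z in (20,34,60,90): print(z,(proj('top',[[*(np.array([563.3,-17])-y*29),z]])-[200,140])*3)
E
```

```text
42 (252, 187) 137 [250.75929708 186.94284322]
28.7 (251.7, 208) 43 [249.83657652 207.97784483]
20 (251.7, 208) 35 [249.08513819 207.92701451]
20 [[195.03434765 124.92411884]]
34 [[195.05817931 122.76525016]]
60 [[195.10380251 118.6322189 ]]
90 [[195.15877037 113.65246389]]
```

Emit:
drive_tool --pt "-0.35 0 0 -50 0" --pt "0.5 0 0 -100 0" --pt "1 0 0 -120 0" --pt "1 0 0 -120 0" --pt "1 0 0 -120 0" --pt "1 0 0 -120 0" --pt "1 0 0 -120 0" --pt "1 0 0 -120 0" --pt "1 0 0 -120 0" --pt "1 0 0 -120 0"

```text
clock: 4.9
position: [563.2, -17.0, 126.7]
ee_rot: [0.204, 0.979, -0.0, -0.0]
contact_force: [-0.4, -0.2, -0.3]
gripper_width: 0.0
grasp_force: 0.0
```

```bash
python3 - <<'E'
from h import *
go(563,-17,8,-.41)
p=arm.read_state()['position']
a=snap('top','t3'); b=snap('scene','s3')
P=proj('scene',[p,p+[0,0,30]]); print(P, proj('top',[p,p+[0,0,30]]))
A=cv2.resize(a[130:230,210:310],None,fx=4,fy=4,interpolation=0); u=(P[0]-50).astype(int); print('scene crop origin',u)
B=cv2.resize(b[u[1]:u[1]+100,u[0]:u[0]+100],None,fx=4,fy=4,interpolation=0)
for q,c in zip(P,((0,255,0),(0,0,255))): cv2.circle(B,tuple(((q-u+.5)*4).astype(int)),3,c,-1)
cv2.imwrite('pics/d3.png',np.hstack([A,B]))
E
```

```text
at [563.2 -17.  126.7] tilt 0.04 shift [  0.2  -0.  118.7] roll -0.1 t 4.9 F [-0.4 -0.2 -0.3] w 0.0 g 0.0 j [ 0.26  0.34 -0.24 -0.   -0.99 -2.24]
[[247.1478356  180.76261444]
 [247.0715124  172.88891292]] [[254.61425165 171.45828249]
 [254.37332762 169.50635174]]
scene crop origin [197 130]
```

View pics/d3.png

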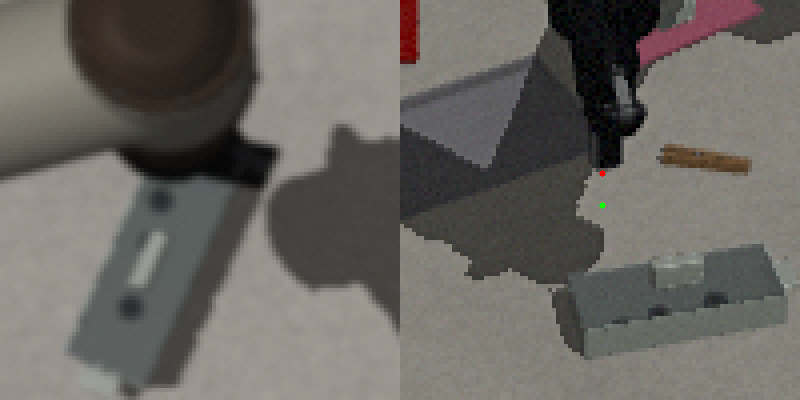

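Emit:
drive_tool --pt "-1 0 0 0 0" --pt "-1 0 0 0 0" --pt "-1 0 0 0 0" --pt "-1 0 0 0 0" --pt "-1 0 0 0 0" --pt "-1 0 0 50 0" --pt "-1 0 0 100 0" --pt "-1 0 0 120 0" --pt "-1 0 0 130 0" --pt "-1 0 0 137 0" --pt "-1 0 0 144 0" --pt "-1 0 0 144 0"

```text
clock: 6.2
position: [563.7, -16.9, -16.6]
ee_rot: [0.204, 0.979, 0.0, 0.0]
contact_force: [-0.3, -0.2, -0.2]
gripper_width: 85.3
grasp_force: 0.0
```

Emit:
drive_tool --pt "-1 0 0 5 0" --pt "-1 0 0 10 0" --pt "-1 0 0 10 0"

```text
clock: 6.5
position: [563.0, -17.0, -27.2]
ee_rot: [0.205, 0.979, -0.0, -0.0]
contact_force: [-0.0, 1.1, 0.2]
gripper_width: 85.5
grasp_force: 0.0
```

Emit:
drive_tool --pt "-0.44 0 0 0 0" --pt "-0.44 0 0 0 0" --pt "-0.44 0 0 0 0" --pt "-0.44 0 0 0 0"

```text
clock: 6.9
position: [563.4, -17.1, -26.5]
ee_rot: [0.204, 0.979, -0.0, 0.0]
contact_force: [-1.2, -1.0, 3.3]
gripper_width: 61.6
grasp_force: 13.7
```

Emit:
drive_tool --pt "-0.44 1 0 -5 0" --pt "-0.44 3 0 -12 0" --pt "-0.44 6 0 -20 0" --pt "-0.44 9 0 -28 0" --pt "-0.44 12 0 -34 0" --pt "-0.44 12 0 -34 0"

```text
clock: 7.5
position: [552.6, -11.8, 8.4]
ee_rot: [0.204, 0.979, 0.0, 0.001]
contact_force: [-0.4, -0.4, -1.9]
gripper_width: 62.0
grasp_force: 13.7
```

```bash
python3 - <<'E'
from h import *
go(563,-17,8,-.41)
b=snap('scene','s4',(210,150,310,230),7)
E
```

```text
at [552.6 -11.8   8.4] tilt 0.12 shift [-11.6  -0.6   0.5] roll -0.1 t 7.5 F [-0.4 -0.4 -1.9] w 62.0 g 13.7 j [ 0.27  0.47 -0.4   0.   -0.71 -2.25]
```

View pics/s4.png

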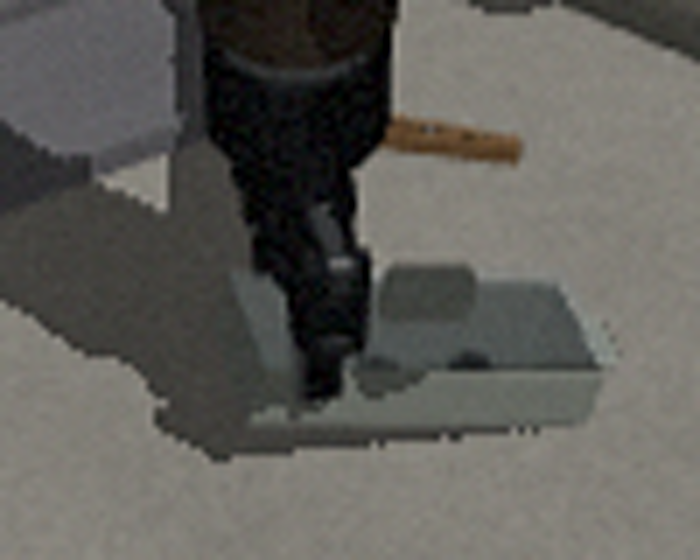

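Emit:
drive_tool --pt "-0.44 6 0 -10 0" --pt "-0.44 13 0 -20 0" --pt "-0.44 21 0 -29 0" --pt "-0.44 30 0 -38 0" --pt "-0.44 40 0 -46 0" --pt "-0.44 49 0 -53 0" --pt "-0.44 49 0 -53 0" --pt "-0.44 49 0 -53 0" --pt "-0.44 49 0 -53 0"

```text
clock: 8.45
position: [507.5, 7.4, 59.9]
ee_rot: [0.204, 0.979, -0.0, -0.0]
contact_force: [0.8, 1.0, -3.4]
gripper_width: 61.6
grasp_force: 13.6
```

```bash
python3 - <<'E'
from h import *
go(563,-17,8,-.41)
b=snap('scene','s5',(210,140,310,230),6)
E
```

```text
at [507.5   7.4  59.9] tilt 0.02 shift [-60.7  -0.1  51.9] roll -0.1 t 8.45 F [ 0.8  1.  -3.4] w 61.6 g 13.6 j [ 0.33  0.33 -0.45  0.   -0.79 -2.32]
```

View pics/s5.png

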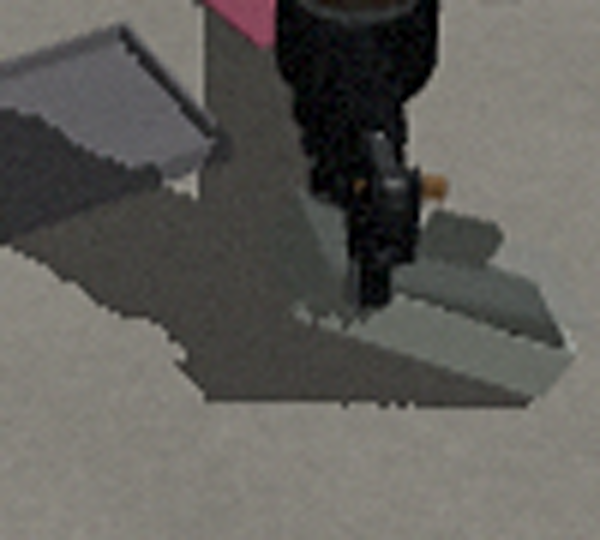

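```bash
python3 - <<'E'
from h import *
s=arm.read_state()['position']; x=np.array([.917,-.399]); y=np.array([.399,.917])
c,d=ray('scene',np.array([(300,310),(575,348),(530,402)])/6+[210,140])
for k in d:
    t=((s[:2]+y*31-c[:2])@y)/(k[:2]@y); P=c+k*t; print(((P[:2]-s[:2])@x).round(1),P[2].round(1))
E
```

```text
30.7 103.7
-116.4 41.4
-94.3 8.7
```

Emit:
drive_tool --pt "-0.442 0 0 0 0" --pt "-0.442 0 0 0 0"

```text
clock: 8.7
position: [507.5, 7.3, 59.7]
ee_rot: [0.205, 0.979, -0.0, -0.0]
contact_force: [0.3, -0.3, -2.8]
gripper_width: 61.5
grasp_force: 13.6
```

Emit:
drive_tool --pt "-0.444 0 0 0 0" --pt "-0.444 0 0 0 0"

```text
clock: 8.9
position: [507.4, 7.3, 60.0]
ee_rot: [0.205, 0.979, -0.0, -0.0]
contact_force: [0.7, 0.2, -2.5]
gripper_width: 61.6
grasp_force: 13.6
```

Emit:
drive_tool --pt "-0.446 0 0 0 0" --pt "-0.446 0 0 0 0"

```text
clock: 9.1
position: [507.6, 7.4, 60.3]
ee_rot: [0.204, 0.979, -0.0, 0.0]
contact_force: [-0.0, 0.7, -2.6]
gripper_width: 61.8
grasp_force: 10.2
```

```bash
python3 - <<'E'
from h import *
go(563,-17,8,-.41)
b=snap('scene','s6',(210,140,310,230),6)
a=cv2.imread('pics/s5_raw.png'); d=cv2.absdiff(a,b).max(2); print((d>30).sum())
E
```

```text
at [507.6   7.4  60.3] tilt 0.02 shift [-60.5  -0.2  52.3] roll -0.1 t 9.1 F [-0.   0.7 -2.6] w 61.8 g 10.2 j [ 0.33  0.33 -0.45  0.   -0.79 -2.32]
335
```

Emit:
drive_tool --pt "-0.447 0 0 0 0" --pt "-0.447 0 0 0 0"

```text
clock: 9.35
position: [507.5, 7.4, 60.2]
ee_rot: [0.204, 0.979, -0.0, 0.0]
contact_force: [-0.2, 0.3, -2.5]
gripper_width: 61.9
grasp_force: 8.6
```

```bash
cat >> h.py <<'E'
def tilt(name,ref):
    "tilt from silhouette change: print front lid edge fit via white front wall mask"
    b=arm.get_image('scene'); cv2.imwrite(f'pics/{name}_raw.png',b); a=cv2.imread(f'pics/{ref}_raw.png')
    print('changed px',(cv2.absdiff(a,b).max(2)>30).sum())
    g=b[140:230,210:310].astype(int); m=((g[...,1]-g[...,2]>3)&(g[...,1]>95)).astype(np.uint8)
    n,l,st,ce=cv2.connectedComponentsWithStats(m); i=1+np.argmax(st[1:,4]); q=np.argwhere(l==i)[:,::-1].astype(np.float32)
    r=cv2.minAreaRect(q); B=cv2.boxPoints(r)+[210,140]; print('front wall',st[i,4],B.round(1).tolist())
    s=arm.read_state(); R=Ro.from_quat(s['ee_rot']).as_matrix(); x=-R[:2,0]; y=R[:2,1]*np.sign(R[1,1]); s=s['position']
    c,d=ray('scene',B); P=[]
    for k in d: P.append(c+k*(((s[:2]+y*31-c[:2])@y)/(k[:2]@y)))
    P=np.array([[(p[:2]-s[:2])@x,p[2]] for p in P]); e=max((P[1]-P[0],P[2]-P[1]),key=np.linalg.norm); e=e*np.sign(e[0]); print(P.round(0).tolist(),'tilt',np.degrees(np.arctan2(e[1],e[0])).round(1))
E
python3 -c "
from h import *
tilt('s7','s5')"
```

```text
changed px 341
front wall 79 [[265.7, 196.9], [266.9, 189.8], [289.6, 193.6], [288.4, 200.7]]
[[13.0, 78.0], [10.0, 106.0], [-62.0, 73.0], [-60.0, 44.0]] tilt 24.5
```

Emit:
drive_tool --pt "-0.448 0 0 0 0" --pt "-0.448 0 0 0 0"

```text
clock: 9.6
position: [507.5, 7.4, 60.2]
ee_rot: [0.204, 0.979, -0.0, 0.0]
contact_force: [-0.3, -0.7, -1.6]
gripper_width: 61.7
grasp_force: 6.8
```

Emit:
drive_tool --pt "-0.449 0 0 0 0" --pt "-0.449 0 0 0 0"

```text
clock: 9.8
position: [507.5, 7.4, 60.2]
ee_rot: [0.204, 0.979, 0.0, 0.0]
contact_force: [0.4, -1.2, -1.7]
gripper_width: 61.7
grasp_force: 5.1
```

```bash
python3 -c "
from h import *
tilt('s8','s7')"
```

```text
changed px 4
front wall 69 [[267.2, 195.6], [271.2, 187.6], [287.2, 195.6], [283.2, 203.6]]
[[8.0, 83.0], [-3.0, 112.0], [-55.0, 67.0], [-44.0, 37.0]] tilt 40.9
```

```bash
cat > t2.py <<'E'
from h import *
import sys
s=arm.read_state(); R=Ro.from_quat(s['ee_rot']).as_matrix(); x=-R[:2,0]; y=R[:2,1]*np.sign(R[1,1]); s=s['position']
for n in sys.argv[1:]:
    im=cv2.GaussianBlur(cv2.imread(f'pics/{n}_raw.png'),(0,0),.8)[120:240,200:330].astype(int)
    m=((im[...,1]-im[...,2]>3)&(im[...,1]>55)).astype(np.uint8)
    k,l,st,ce=cv2.connectedComponentsWithStats(m); i=1+np.argmax(st[1:,4]); a=l==i
    cols=np.where(a.any(0))[0]; low=np.array([np.where(a[:,c])[0].max() for c in cols]); 
    j=low.argmax(); sel=(cols<cols[j]-2)&(cols>cols[j]-25); 
    f=np.polyfit(cols[sel],low[sel],1); E=np.array([[cols[j]-25,np.polyval(f,cols[j]-25)],[cols[j],np.polyval(f,cols[j])]])+[200,120.5]
    c,d=ray('scene',E); P=np.array([(lambda p:[(p[:2]-s[:2])@x,p[2]])(c+k*(((s[:2]+y*31-c[:2])@y)/(k[:2]@y))) for k in d]); e=P[0]-P[1]
    print(n,'area',st[i],'low',(low[-40::3]+120).tolist(),'corner',E[1].round(1),P.round(0).tolist(),'tilt',np.degrees(np.arctan2(e[1],e[0])).round(1))
E
python3 t2.py s4 s5 s6 s7 s8; python3 -c "
import cv2
for a,b in (('s5','s6'),('s6','s7'),('s7','s8')): print((cv2.absdiff(cv2.imread(f'pics/{a}_raw.png'),cv2.imread(f'pics/{b}_raw.png')).max(2)>15)[140:230,210:310].sum())"
```

```text
s4 area [ 59  70  39  20 389] low [202, 202, 208, 203, 209, 209, 200, 209, 206, 209, 203, 208, 201] corner [271.  204.9] [[73.0, 79.0], [-5.0, 41.0]] tilt 26.0
s5 area [ 69  59  32  26 289] low [194, 194, 196, 197, 199, 200, 200, 201, 203, 202, 197] corner [297.  204.9] [[-7.0, 85.0], [-89.0, 19.0]] tilt 38.4
s6 area [ 70  64  26  15 120] low [196, 198, 197, 188, 190, 191, 191, 192, 193] corner [273.  198.1] [[67.0, 140.0], [-10.0, 68.0]] tilt 43.3
s7 area [77 63 20 12 91] low [188, 189, 189, 191, 192, 193, 194] corner [295.  194.4] [[1.0, 120.0], [-80.0, 66.0]] tilt 33.9
s8 area [76 63 21 12 92] low [187, 188, 190, 188, 192, 190, 194] corner [294.  193.3] [[4.0, 121.0], [-76.0, 71.0]] tilt 31.8
517
105
113t2.py:10: RankWarning: Polyfit may be poorly conditioned
  f=np.polyfit(cols[sel],low[sel],1); E=np.array([[cols[j]-25,np.polyval(f,cols[j]-25)],[cols[j],np.polyval(f,cols[j])]])+[200,120.5]
```

```bash
python3 -c "
from h import *
im=cv2.imread('pics/s8_raw.png')[145:220,225:320]; im=np.clip(im.astype(float)*1.5,0,255).astype(np.uint8)
cv2.imwrite('pics/v10.png',cv2.resize(im,None,fx=8,fy=8,interpolation=cv2.INTER_CUBIC))"
```

```text
(no output)
```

View pics/v10.png

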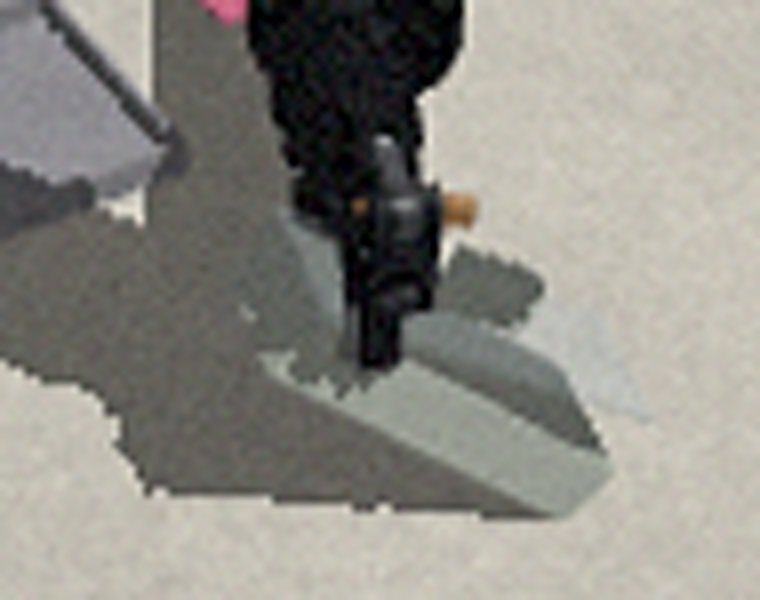

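```bash
cat > t3.py <<'E'
from h import *
def T(px,half=31):
    s=arm.read_state(); R=Ro.from_quat(s['ee_rot']).as_matrix(); x=-R[:2,0]; y=R[:2,1]*np.sign(R[1,1]); s=s['position']
    c,d=ray('scene',px); P=[]
    for k in d:
        p=c+k*(((s[:2]+y*half-c[:2])@y)/(k[:2]@y)); P.append([(p[:2]-s[:2])@x,p[2]])
    return np.array(P)
E
python3 -c "
from t3 import *
for z in (T(np.array([(262,355),(570,518),(610,460)])/8+[225,145]),T(np.array([(300,315),(530,402),(575,348)])/6+[210,140])):
  e=z[0]-z[1]; f=z[2]-z[1]; print(z.round(0).tolist(),np.hypot(*e).round(),np.hypot(*f).round(),np.degrees(np.arctan2(e[1],e[0])).round(1),np.degrees(np.arctan2(-f[0],f[1])).round(1))
"
```

```text
[[37.0, 114.0], [-88.0, -1.0], [-103.0, 26.0]] 171.0 31.0 42.7 27.8
[[31.0, 100.0], [-94.0, 9.0], [-116.0, 42.0]] 155.0 40.0 36.3 34.0
```

Emit:
drive_tool --pt "-0.448 4 0 -3 0" --pt "-0.448 8 0 -5 0" --pt "-0.448 12 0 -7 0" --pt "-0.448 15 0 -8 0" --pt "-0.448 15 0 -8 0" --pt "-0.448 15 0 -8 0" --pt "-0.448 15 0 -8 0"

```text
clock: 10.55
position: [494.8, 13.5, 68.8]
ee_rot: [0.204, 0.979, 0.0, 0.001]
contact_force: [2.8, -2.0, 3.0]
gripper_width: 61.9
grasp_force: 5.8
```

Emit:
drive_tool --pt "-0.448 0 0 0 0" --pt "-0.44 0 0 0 0" --pt "-0.4 0 0 0 0" --pt "-0.2 0 0 0 0" --pt "-0.2 0 0 0 0"

```text
clock: 11.05
position: [494.7, 13.4, 68.7]
ee_rot: [0.204, 0.979, 0.0, 0.001]
contact_force: [4.3, -2.6, 5.9]
gripper_width: 60.7
grasp_force: 63.6
```

```bash
cat > t4.py <<'E'
from t3 import *
import sys
def wall(n,show=True):
    im=cv2.imread(f'pics/{n}_raw.png') ; g=cv2.GaussianBlur(im,(0,0),.7).astype(int)
    # bright greenish wall pixels
    m=((g[...,1]-g[...,2]>2)&(g[...,1]>88)&(g[...,1]<150)).astype(np.uint8); m[:140]=0; m[260:]=0; m[:,:200]=0; m[:,380:]=0
    k,l,st,ce=cv2.connectedComponentsWithStats(m); i=1+np.argmax(st[1:,4]); c=cv2.findContours((l==i).astype(np.uint8),0,2)[0][0]
    h=cv2.convexHull(c); q=cv2.approxPolyDP(h,2,True).reshape(-1,2); print(n,st[i].tolist(),q.tolist(),T(q).round(0).tolist())
if __name__=='__main__':
    arm_im=arm.get_image('scene'); cv2.imwrite(f'pics/{sys.argv[1]}_raw.png',arm_im)
    wall(sys.argv[1]); go(587.6,275.9,60,.221)
E
python3 -c "
from t4 import *
wall('s8')"; python3 t4.py s9
```

```text
s8 [265, 191, 36, 19, 245] [[265, 193], [280, 192], [299, 201], [300, 204], [295, 209]] [[30.0, 95.0], [-17.0, 88.0], [-80.0, 35.0], [-85.0, 21.0], [-69.0, 3.0]]
s9 [268, 188, 34, 22, 235] [[268, 190], [279, 188], [301, 204], [295, 209]] [[21.0, 105.0], [-13.0, 105.0], [-88.0, 20.0], [-69.0, 3.0]]
at [494.8  13.4  68.8] tilt 0.12 shift [ 19.9 277.7   9. ] roll -36.2 t 11.1 F [ 3.  -2.2  4.7] w 60.5 g 63.6 j [ 0.36  0.3  -0.48  0.   -0.79 -2.34]
```

```bash
python3 -c "
from h import *
go(572,272.4,110,.221)"
```

```text
at [494.8  13.4  68.8] tilt 0.12 shift [ 32.7 268.3 -41. ] roll -36.2 t 11.1 F [ 3.  -2.2  4.7] w 60.5 g 63.6 j [ 0.36  0.3  -0.48  0.   -0.79 -2.34]
```

Emit:
drive_tool --pt "-0.2 0 0 -10 0" --pt "-0.2 0 2 -25 0" --pt "-0.2 2 15 -41 -3" --pt "-0.2 5 40 -41 -7" --pt "-0.2 9 70 -41 -12" --pt "-0.2 13 105 -41 -17" --pt "-0.2 17 140 -41 -22" --pt "-0.2 21 175 -41 -27" --pt "-0.2 25 210 -41 -32" --pt "-0.2 29 240 -41 -36" --pt "-0.2 32 260 -41 -36" --pt "-0.2 33 268 -41 -36"

```text
clock: 12.3
position: [568.6, 273.3, 106.9]
ee_rot: [-0.108, 0.994, -0.001, -0.003]
contact_force: [0.1, -1.0, -3.2]
gripper_width: 60.6
grasp_force: 65.8
```

```bash
python3 t4.py s10; python3 -c "
from h import *
go(572,272.4,76,.221)"
```

```text
s10 [300, 226, 41, 26, 451] [[304, 226], [340, 243], [336, 251], [319, 246], [301, 236]] [[124.0, 301.0], [-83.0, 63.0], [-66.0, 45.0], [41.0, 161.0], [133.0, 277.0]]
at [569.2 273.6 107.1] tilt 0.26 shift [-18.7  -1.7  47. ] roll -0.2 t 12.35 F [ 0.8  0.7 -2.9] w 60.5 g 65.8 j [ 0.7   0.47 -0.09 -0.   -1.02 -2.06]
at [569.2 273.6 107.1] tilt 0.26 shift [-2.6 -1.7 31.1] roll -0.2 t 12.35 F [ 0.8  0.7 -2.9] w 60.5 g 65.8 j [ 0.7   0.47 -0.09 -0.   -1.02 -2.06]
```

Emit:
drive_tool --pt "-0.2 -3 -2 12 0" --pt "-0.2 -3 -2 22 0" --pt "-0.2 -3 -2 27 0" --pt "-0.2 -3 -2 31 0" --pt "-0.2 -3 -2 33 0" --pt "-0.2 -3 -2 33 0"

```text
clock: 12.95
position: [574.0, 270.6, 76.0]
ee_rot: [-0.108, 0.994, -0.0, -0.0]
contact_force: [-0.1, 0.3, -2.5]
gripper_width: 60.9
grasp_force: 65.9
```

Emit:
drive_tool --pt "-0.2 0 0 3 0" --pt "-0.3 0 0 4 0" --pt "-0.4 0 0 5 0" --pt "-0.44 0 0 6 0" --pt "-0.44 0 0 6 0"

```text
clock: 13.45
position: [576.4, 271.8, 72.2]
ee_rot: [-0.109, 0.994, 0.001, 0.003]
contact_force: [4.1, -0.4, 6.0]
gripper_width: 61.6
grasp_force: 21.6
```

```bash
python3 t4.py s11
```

```text
s11 [297, 236, 40, 24, 424] [[299, 239], [303, 236], [336, 251], [334, 258], [326, 259], [311, 254], [297, 246]] [[128.0, 267.0], [112.0, 262.0], [-80.0, 36.0], [-75.0, 10.0], [-24.0, 54.0], [64.0, 157.0], [134.0, 249.0]]
at [576.3 271.8  72.3] tilt 0.32 shift [-11.8   1.5  12.3] roll -0.2 t 13.5 F [4.8 0.1 5.4] w 61.7 g 21.6 j [ 0.7   0.5  -0.12  0.   -0.94 -2.05]
```

Emit:
drive_tool --pt "-0.444 -10 0 6 0" --pt "-0.444 -20 0 13 0" --pt "-0.444 -29 0 21 0" --pt "-0.444 -38 0 29 0" --pt "-0.444 -46 0 38 0" --pt "-0.444 -53 0 48 0" --pt "-0.444 -59 0 59 0" --pt "-0.444 -64 0 70 0" --pt "-0.444 -67 0 78 0" --pt "-0.444 -69 0 84 0" --pt "-0.444 -70 0 88 0" --pt "-0.444 -70 0 88 0"

```text
clock: 14.7
position: [642.3, 285.8, -18.0]
ee_rot: [-0.108, 0.994, -0.0, -0.0]
contact_force: [-0.9, -0.0, -2.0]
gripper_width: 61.7
grasp_force: 12.6
```

Emit:
drive_tool --pt "-0.444 -1 0 3 0" --pt "-0.444 -1 0 5 0" --pt "-0.444 -1 0 5 0"

```text
clock: 15.0
position: [644.3, 286.5, -20.0]
ee_rot: [-0.108, 0.994, 0.0, 0.001]
contact_force: [-3.5, -1.7, 7.9]
gripper_width: 61.7
grasp_force: 14.0
```

```bash
python3 - <<'E'
from h import *
go(641,288,-22.5,.221)
a=snap('top','t12'); c=np.array([587.6,275.9]); 
g=cv2.GaussianBlur(a,(0,0),.6)[120:225,110:200].max(2)
for th in (75,):
    m=(g>th).astype(np.uint8); 
    for r in m[::3]: print(''.join('.#'[v] for v in r))
b=arm.get_image('scene'); cv2.imwrite('pics/s12_raw.png',b)
E
```

```text
at [644.3 286.5 -20. ] tilt 0.15 shift [2.9 2.2 2.5] roll -0.2 t 15.0 F [-3.5 -1.7  7.9] w 61.7 g 14.0 j [ 0.65  0.7  -0.01  0.   -0.86 -2.  ]
...........................#############################################################..
.............................#############################################################
...............................###########################################################
.................................#########################################################
....................................###########..........#################################
..........................................................###########################.....
...........................................................###########....................
...........................................................#####..........................
..........................................................................................
..........................................................................................
....................................#########..
[... 1527 characters left out ...]
...............####............................................
...........###############.............................................#########..........
...........###############................................##########################......
...........################...................##########################################..
...........#################......########################################################
...........###############################################################################
...........###############################################################################
............##############################################################################
```

Emit:
drive_tool --pt "-0.5 0 0 0 0" --pt "-0.7 0 0 0 0" --pt "-1 0 0 0 0" --pt "-1 0 0 0 0" --pt "-1 0 0 -5 0" --pt "-1 0 0 -20 0" --pt "-1 0 0 -70 0" --pt "-1 0 0 -120 0" --pt "-1 0 -50 -140 0" --pt "-1 0 -100 -140 0" --pt "-1 0 -150 -140 0" --pt "-1 0 -190 -140 0"

```text
clock: 16.3
position: [684.9, 98.6, 119.4]
ee_rot: [-0.108, 0.994, 0.0, 0.001]
contact_force: [0.6, -0.3, 0.3]
gripper_width: 85.5
grasp_force: 0.0
```

Emit:
drive_tool --pt "-1 0 -50 0 0" --pt "-1 0 -90 0 0" --pt "-1 0 -90 0 0"

```text
clock: 16.6
position: [704.4, 7.4, 118.5]
ee_rot: [-0.105, 0.994, -0.0, 0.001]
contact_force: [0.1, -0.2, -0.8]
gripper_width: 85.3
grasp_force: 0.0
```

```bash
python3 - <<'E'
from h import *
go(588,276,120,.221)
a=snap('top','t13'); b=snap('scene','s13')
g=cv2.GaussianBlur(a,(0,0),.6)[125:215,125:190].max(2)
for r in g[::2]: print(''.join(' .:-=+*#%@'[min(9,v//16)] for v in r))
E
```

```text
at [704.4   7.4 118.5] tilt 0.1 shift [ 57.8 287.   -1.8] roll -0.6 t 16.6 F [ 0.1 -0.2 -0.8] w 85.3 g 0.0 j [ 0.24  0.57  0.13  0.   -1.13 -1.6 ]
@@@@@@@@@@@@@@@%%@@@@@@@@@%%%%%%%%%#####****++++====----=+#@@@@@@
@@@@@@@@@@@@@@@@@@@@@@@@@@%%%%%%%%%#####*****++++===-----+#%@@@@@
@@@@@@@@@@@@@@@@%@@@@@@@@@@%%%%%%%%%#####****++++====----=+#@@@@@
@@@@@@@@@@@@@@@@%%@@@@@@@@@%%%%%%%%%#####*****++++===-----=*%@@@@
@@@@@@@@@@@@@@@%%%@@@@@@@@@%%%%%%%%%#####*****++++====----=+%@@@@
@@@@@@@@@@@@%%%%%%@@@@@@@@@%%%%%%%%%######****++++=====----=#%@@@
@@@@%%%#**+=--=*%%%@@@@@@@@%%%%%%%%%%#####****++++=====----=+#@@@
*+==-:::...:::=*%%%@@@@@@@@@%%%%%%%%%#####****+++++====-----=*%@@
...::::------=+*%%%@@@@@@@@%%%%%%%%%%######****++++====-----=+%@@
.::::::-==+****#%%%@@@@@@@@@%%%%%%%%%%#####****+++++===------=#%@
......:=+*++++**#%%@@@@@@@@@%%%%%%%%%%#####*****++++====-----=+#@
.     .-+**++**##%%@@@@@@@@@%%%%%%%%%%#####*****+++++===------=*%
..  ...:=++++***#%%@@@@@@@@@@%%%%%%%%%%#####****+++++====-----=+#
:..:::--=***++**#%%@@@@@@@@@@@%%%%%%%%%#####*****++++====------=*
-..:::.:-+++++**#%%@@@@@@@@@@
[... 1316 characters left out ...]
+=--==+*##%%%%%%%%%%%#####*******++++===
@@@@@@@%+-.    .-+#%%#+=--=+*#%%%%%%%%%%%%%%%%%#####******+++++==
@@@@@@@@#=.. ...-+**+=-=+*#%@@@@@%%%%%%%%%%%%%%######******+++++=
@@@@@@@@#+:..::--===-=+#%@@@@@@@@%%%%%%%%%%%%%%######*******++++=
@@@@@@@@%*-...::::--+*%%@@@@@@@@@@@@%%%%%%%%%%%#######******+++++
@@@@@@@@@#=:.  ..:-+#%%@@@@@@@@@@@@@@@%%%%%%%%########*******++++
@@@@@@@@@%*-.  ..:=*%%@@@@@@@@@@@@@@@@%%%%%%%%%#######*******++++
@@@@@@@@@@#=:. ..:=*%%@@@@@@@@@@@@@@@%%%%%%%%%%%#####********++++
@@@@@@@@@@%+-..::-=*%%@@@@@@@@@@@@@@@%%%%%%%%%%%%####*******+++++
@@@@@@@@@@@#=....:=*#%@@@@@@@@@@@@@@@%%%%%%%%%%%%%####*****++++++
@@@@@@@@@@@#+-::-=+#%%@@@@@@@@@@@@@@@%%%%%%%%%%%%%####*****++++++
```

```bash
python3 - <<'E'
from h import *
b=cv2.imread('pics/s13_raw.png'); c=np.array([590.6,274.5]); x=np.array([.976,.219]); y=np.array([-.219,.976])
L=lambda a,o,z: proj('scene',[[*(c+x*a+y*o),z]])[0].round(0).astype(int).tolist()
for n,p in dict(TL=(-80,-31,38),TR=(-80,31,38),BR=(80,31,38),BL=(80,-31,38),bar=(0,0,62),n68=(-68,0,11),n20=(-20,0,11),n0=(0,0,11)).items(): print(n,L(*p),end=' ')
P=np.array([L(*p) for p in ((-80,-31,38),(-80,31,38),(80,31,38),(80,-31,38),(80,0,0),(-96,0,25))]); u0,v0=P.min(0)-6; u1,v1=P.max(0)+8; print(u0,v0)
g=cv2.GaussianBlur(b,(0,0),.4).max(2)
for r in range(v0,v1): print('%3d '%r+''.join(' .:-=+*#%@'[min(9,g[r,k]//16)] for k in range(u0,u1)))
E
```

```text
TL [314, 243] TR [333, 253] BR [300, 292] BL [281, 279] bar [308, 260] n68 [320, 257] n20 [311, 268] n0 [307, 272] 275 237
237 %%%%%%%%%%%%##%%%%%%%%%%%%%%%%%%%%%%%%%%%%%%%%%%%%%%%%%%%%%%%%%%%%
238 %%%%%%%%%%%%%%%%%%%%%%%%%%%%%%%%%%%%%%%%%%%%%%%%%%%%%%%%%%%%%%#%%%
239 %%%%%%%%%%%%%%%%%%%%%%%%%%%%%%%%%%%%+*%%%%%%%%%%%%%%%%%%%%%%%%%%%%
240 %%%%%%%%%%%%%%%%%%%%%%%%%%%%%%%%%%+-.:+%%%%%%%%%%%%%%%%%%%%%%%%%%%
241 %%%%%%%%#%%%%%%%%%%%%%%%%%%%%%%%%%:   .-+%%%%%%%%%%%%%%%%%%%%%%%%%
242 %%%%%%%%%%%%%%%%%%%%%%%%%%%%%%%%+-   .. .=#%%%%%%%%%%%%%%%%%%%%%%%
243 %%%%%%%%%%%%%%%%%%%%%%%%%%%#%%%%: ...--...:=#%%%%%%%%%%%%%%%%%%%%%
244 %%%%%%%%%%%%%%%%%%%%%%%%%%%%%%%- .. ..-===:.:=*%%%%%%%%%%%%%%%%%%%
245 %%%%%%%%%%%%%%%%%%%%%%%%%%%%%%=. ... .:=++==:.:+%#%%%%%%%%%%%%%%%%
246 #%%%%%%%%%%%%%%%%%%%%%%%%%%%%-... ....=+++++=::*%%##%%%%%%%%%%%%%%
247 %%%%%%%%%%%%%%%%%%%%%%%%%%%%+.  .....=+++++++=+%%%%%%@%%%%%%%%%%%%
248 %%%%%%%%%%%%%%%%%%%%%%%%%%%-...:   .=++++++++++*#%%%%%#%%%%%%%%%%%
249 %%%%%%#%%%%%%%%%%%%%%%%%%%-....... -+++++++++++++*%%%%%%#%%%%%%#%%
250 %%%%%###%%%%%%%%%%%%%%%%%=. ..   .-+++=+++++++++++
[... 2937 characters left out ...]
-.. .....-==========*#*****......-=-.. . ...=%%%#%%%%#%#=====
293  ....-=-   ....:==========+****-. ......-=:..  .-*%%%%%%%%%#=-=--=
294 .... ..-=.  .  .:-========+*#*- ......  .:-.  .-*%%%%%%%%##-===-==
295 *:. ....-=-...... :=======***- . ...... .... .:+%##%%%%%#=---===-=
296 %%=.  . ..-=:....  :-=====**+-..  .  ..... . :+%%###%%%#----=-====
297 %%%*:...   :=-:. ....:====#*:-=:. . ......  .=%%%%%%%%%#-======-==
298 %%%%%=..  . :-=:.. .   :==*. .:--:.. .... ..-#%%%%%%%#*===----=-==
299 %%%%%%*:. .  .:=-:......:-:. ...-=:. .  . .:#%%%##%%*=-========-==
300 %%%%%%%%=.  .. .-=-.....   ..   .:==:.. ..:+%%%%#%%#=--=----======
301 %%%%%%%%%*:.. .  :--:. .  .  ... ..--. ..:*%%%%%#%#===---===-===-=
```

```bash
python3 - <<'E'
from h import *
c=np.array([590.6,274.5]); x=np.array([.976,.219]); y=np.array([-.219,.976])
Q=onz('scene',[(322,256.3),(321.5,262),(320,266.5)],13)[:,:2]-c
print('nuts',np.c_[Q@x,Q@y].round(0).tolist())
C=onz('scene',[(312,243.5),(331.5,256),(301,292),(281.5,280.5)],38)[:,:2]; print(C.round(0).tolist(),C.mean(0).round(1)); v=C[0]+C[1]-C[2]-C[3]; print(np.arctan2(-v[1],-v[0]),np.linalg.norm(v)/2)
B=onz('scene',[(310.5,259)],62); print('bar',B.round(1))
E
```

```text
nuts [[-72.0, 3.0], [-54.0, 13.0], [-38.0, 18.0]]
[[526.0, 225.0], [516.0, 291.0], [661.0, 324.0], [676.0, 266.0]] [594.7 276.4]
0.24716465967069978 152.51932006972348
bar [[583. 275.  62.]]
```

Emit:
drive_tool --pt "-0.2 8 45 0 0" --pt "0.1 16 90 0 0" --pt "0.1 24 135 0 0" --pt "0.1 34 180 0 0" --pt "0.1 44 225 0 0" --pt "0.1 52 265 0 0" --pt "0.1 55 286 0 0" --pt "0.1 55 286 0 -1" --pt "0.1 55 286 0 -1"

```text
clock: 17.6
position: [587.6, 281.8, 117.7]
ee_rot: [-0.118, 0.993, 0.0, 0.0]
contact_force: [0.2, -0.5, 1.2]
gripper_width: 38.4
grasp_force: 0.0
```

```bash
python3 -c "
from h import *
go(591,275,8,.225)"
```

```text
at [587.6 281.8 117.7] tilt 0.04 shift [ -1.6  -7.5 109.7] roll 0.7 t 17.6 F [ 0.2 -0.5  1.2] w 38.4 g 0.0 j [ 0.69  0.49 -0.02  0.   -1.06 -2.03]
```

Emit:
drive_tool --pt "0.1 -2 -7 40 0" --pt "0.1 -2 -7 75 0" --pt "0.1 -2 -7 95 0" --pt "0.1 -2 -7 104 0" --pt "0.1 -2 -7 108 0" --pt "0.1 -2 -7 108 0"

```text
clock: 18.2
position: [592.6, 273.8, 9.7]
ee_rot: [-0.117, 0.993, 0.0, 0.0]
contact_force: [-0.3, -0.8, 0.9]
gripper_width: 38.5
grasp_force: 0.0
```

Emit:
drive_tool --pt "0.5 0 0 0 0" --pt "0.7 0 0 0 0" --pt "0.8 0 0 0 0" --pt "0.8 0 0 0 0" --pt "0.8 0 0 0 0"

```text
clock: 18.7
position: [592.9, 274.5, 10.8]
ee_rot: [-0.117, 0.993, 0.001, 0.001]
contact_force: [-1.5, -0.0, 6.2]
gripper_width: 10.5
grasp_force: 60.4
```

Emit:
drive_tool --pt "0.8 0 0 -3 0" --pt "0.8 0 0 -6 0" --pt "0.8 0 0 -10 0" --pt "0.8 0 0 -15 0" --pt "0.8 0 0 -20 0"

```text
clock: 19.2
position: [591.9, 273.7, 29.4]
ee_rot: [-0.117, 0.993, -0.0, -0.0]
contact_force: [0.2, -0.2, -1.3]
gripper_width: 10.2
grasp_force: 59.6
```

Emit:
drive_tool --pt "0.8 0 0 -15 0" --pt "0.8 0 0 -40 0" --pt "0.8 0 0 -70 0" --pt "0.8 0 0 -85 0" --pt "0.8 0 0 -85 0"

```text
clock: 19.7
position: [593.6, 274.9, 117.6]
ee_rot: [-0.117, 0.993, 0.001, 0.003]
contact_force: [-0.1, -1.3, -0.3]
gripper_width: 10.3
grasp_force: 59.6
```

```bash
python3 - <<'E'
from h import *
go(518.6,-272.5,60,-.165)
b=snap('scene','s14')
g=cv2.GaussianBlur(b,(0,0),.4).max(2)
for r in range(200,302,2): print('%3d '%r+''.join(' .:-=+*#%@'[min(9,g[r,k]//16)] for k in range(270,345)))
E
```

```text
at [593.6 274.9 117.6] tilt 0.37 shift [ 200.4 -515.1   55.3] roll 22.9 t 19.7 F [-0.1 -1.3 -0.3] w 10.3 g 59.6 j [ 0.68  0.49 -0.02  0.   -1.05 -2.02]
200 *====-==--===-==-====-.  ..:..     .    .... . . .......  ... :%%%#%%%%%##%
202 #=====-==-======-===. ... ...        . .. ..  ......  . ......-%%%%%##%%%#%
204 %===========-=-=====: .  ... ..         .   ..... ......... ..*%%%%######%%
206 %=-==-======-========:    .....        ..  .   ... ..........-%%%%####%%%%%
208 %==-============-==-==:.. ..  .. .    .    ... .... ..........+%%#####%%%%%
210 %=-==-===-===-==--==-==:               .    .  .      ......: :%%%%%%####%%
212 %+----===============-==:.  . +=  . . ..  ..    .   .  ....:-::%#%##%%%%##%
214 ++=======-=--============: .  :%:  .        .   ... .. .....:-=*%%#%%%%%#%#
216 ===========-==========--==. .  . . .            .......  ....---=*%+*%%%%%#
218 ===--=-====-=-===---===--=-:     ..    . ..  .. ..    .:-#+...:----..:+%%##
220 ========--====-=-=====-=====:  ... ..      .    .    -%==+-.....:----.-%%%%
222 =================-======-===-==--:.  .  ..=.   .... .*%#+-:--. .
[... 2431 characters left out ...]
==+#%%%%%%%#%%%%%%=--=*%#****...--...   .....:+%%%%##%%%%%%#
286 .:   ....  :========+#%%%%%%%%%%===+%#****-. .....:=-:..  .=%%%%#######%#=-
288   :=-.  ... :==========+#%%%%%%--=##****- ........... .. :*##%%%%#%%%##*=--
290 .   .:=-: .. ...===========*%+==*#****=:-=:. ... ..   .:+%%%#%%%%%%%#=-====
292 %:.   ..:--...    .-==========*%#****.  ...-=-.....  .=%%%%%%%####=--=-===-
294 %%%%=. ..  .-=:.. . ..-========+***-........  :- . .-#%%%%%%%%##-===-=-====
296 %%%%%%%=.......-=:.. .  .-=====**+-.. ... ......  :+%%###%#%#---=--==-=----
298 %%%#%%%%%%=.......-=:..  ...:==*.  :=-:.  .   ...-*%%###%##*--=--=--==--=--
300 %%%%%%%%%%%%%=.  ..  -=-....  .  ..  .:=-:.... :+%%%%%%%#--========-----=-=
```

Emit:
drive_tool --pt "0.8 6 -15 0 0" --pt "0.8 20 -50 0 2" --pt "0.8 36 -92 0 4" --pt "0.8 53 -136 0 6" --pt "0.8 70 -180 0 8" --pt "0.8 88 -225 0 10" --pt "0.8 105 -270 0 12" --pt "0.8 123 -315 0 14" --pt "0.8 140 -360 0 16" --pt "0.8 158 -405 0 18" --pt "0.8 174 -447 0 20" --pt "0.8 186 -478 0 22"

```text
clock: 20.95
position: [519.2, -236.9, 112.5]
ee_rot: [0.077, 0.997, 0.0, -0.002]
contact_force: [1.1, 0.7, -1.1]
gripper_width: 10.5
grasp_force: 59.5
```

```bash
python3 -c "
from h import *
go(518.6,-272.5,20,-.165)"
```

```text
at [ 519.2 -236.9  112.5] tilt 0.2 shift [ -5.2 -35.3  92.5] roll 0.6 t 20.95 F [ 1.1  0.7 -1.1] w 10.5 g 59.5 j [-0.14  0.36 -0.24 -0.   -0.97 -1.58]
```

Emit:
drive_tool --pt "0.8 -4 -20 0 0" --pt "0.8 -4 -35 10 0" --pt "0.8 -4 -35 40 0" --pt "0.8 -4 -35 70 0" --pt "0.8 -4 -35 92 0" --pt "0.8 -4 -35 92 0"

```text
clock: 21.55
position: [516.1, -268.2, 17.2]
ee_rot: [0.075, 0.997, 0.001, -0.005]
contact_force: [-0.5, 0.0, 0.2]
gripper_width: 10.1
grasp_force: 59.5
```

```bash
python3 -c "
from h import *
go(518.6,-272.5,-16,-.165)"
```

```text
at [ 516.1 -268.2   17.2] tilt 0.62 shift [-3.5 -4.  33.2] roll 0.8 t 21.55 F [-0.5  0.   0.2] w 10.1 g 59.5 j [-0.2   0.5  -0.3  -0.   -0.78 -1.52]
```

Emit:
drive_tool --pt "0.8 -2 -2 12 0" --pt "0.8 -2 -2 21 0" --pt "0.8 -2 -2 26 0" --pt "0.8 -2 -2 29 0" --pt "0.8 -2 -2 31 0" --pt "0.8 -2 -2 31 0"

```text
clock: 22.15
position: [522.3, -271.7, -8.7]
ee_rot: [0.075, 0.997, -0.0, 0.0]
contact_force: [0.8, -0.4, -0.5]
gripper_width: 9.9
grasp_force: 59.5
```

Emit:
drive_tool --pt "0.8 0 0 1 0" --pt "0.8 0 0 2 0" --pt "0.8 0 0 2 0"

```text
clock: 22.45
position: [522.3, -271.7, -10.8]
ee_rot: [0.075, 0.997, 0.0, 0.0]
contact_force: [0.6, 0.3, -0.9]
gripper_width: 10.4
grasp_force: 59.5
```

Not yet in contact; continue in small steps.

Emit:
drive_tool --pt "0.8 0 0 1 0" --pt "0.8 0 0 3 0" --pt "0.8 0 0 4 0" --pt "0.8 0 0 4 0"

```text
clock: 22.85
position: [522.1, -271.7, -15.0]
ee_rot: [0.075, 0.997, 0.0, -0.0]
contact_force: [0.6, -0.9, -0.7]
gripper_width: 10.4
grasp_force: 59.6
```

Emit:
drive_tool --pt "0.8 0 0 1 0" --pt "0.8 0 0 2 0" --pt "0.8 0 0 2 0"

```text
clock: 23.15
position: [522.3, -271.8, -15.3]
ee_rot: [0.075, 0.997, -0.0, 0.0]
contact_force: [-2.9, 1.7, 9.2]
gripper_width: 10.1
grasp_force: 60.7
```

Contact at the expected height (9 N). Open gently, rise, and go clear.

Emit:
drive_tool --pt "0.75 0 0 -1 0" --pt "0.6 0 0 -1 0" --pt "0.3 0 0 -1 0" --pt "0.1 0 0 -2 0" --pt "0.1 0 0 -15 0" --pt "0.1 0 0 -50 0" --pt "0.1 0 0 -100 0" --pt "0.1 0 0 -140 0" --pt "0.1 45 0 -150 0" --pt "0.1 90 0 -150 0" --pt "0.1 120 0 -150 0" --pt "0.1 120 0 -150 0"

```text
clock: 24.35
position: [399.8, -253.0, 134.4]
ee_rot: [0.076, 0.997, 0.0, -0.0]
contact_force: [1.1, -0.1, 0.3]
gripper_width: 38.7
grasp_force: 0.0
```

```bash
python3 - <<'E'
from h import *
go(518.6,-272.5,20,-.165)
a=snap('top','t15'); b=snap('scene','s15')
def show(im,n,pts,pad,st):
    P=proj(n,pts); u0,v0=(P.min(0)-pad).astype(int); u1,v1=(P.max(0)+pad).astype(int); g=cv2.GaussianBlur(im,(0,0),.5).max(2); print(n,u0,v0)
    for r in range(v0,v1,st): print('%3d '%r+''.join(' .:-=+*#%@'[min(9,g[r,k]//13)] for k in range(u0,u1)))
c=np.array([518.6,-272.5]); x=np.array([.986,-.164]); y=np.array([.164,.986])
show(b,'scene',[[*(c+x*i*105+y*j*65),10] for i in(-1,1) for j in(-1,1)],3,1)
c=np.array([590.6,274.5]); x=np.array([.976,.219]); y=np.array([-.219,.976])
show(a,'top',[[*(c+x*i*105+y*j*40),20] for i in(-1,1) for j in(-1,1)],2,1)
E
```

```text
at [ 399.8 -253.   134.4] tilt 0.04 shift [-120.4   -1.4  114.3] roll 0.8 t 24.35 F [ 1.1 -0.1  0.3] w 38.7 g 0.0 j [-0.22  0.18 -0.44 -0.   -0.95 -1.5 ]
scene 172 141
141 @@@@@@@@@@@@##%%%%%%%%%%%%%%%*+======+++======+++==*@@@@@@@@@@@@@@@@@@%%+*%@@@
142 @@@@@@@@@@@@#%%%%%%%%%%%%%%%%*+=====+===========+==+**@@@@@@@@@@@@@@@@@@%++#@@
143 @@@@@@@@@@@##%%%%%%%%%%%%%%%%*+=+=======+============+*@@%%%@@@@@@@@@@@@@%++#@
144 @@@@@@@@@@@%##%%%%%%#########*=========++========+====+%#*+*@@@@@@@@@@@@@@%=+#
145 @@@@@@@@@@@@###**#*******++*+++===+===+===+=====+%+=++**++-=#@@@@@@@@@@@@@@%%+
146 @@@@@@@@@@@#+++++%*%%@%+=++++++==================*--++++++--+#@@@@@@@@@@@@@@@%
147 @@@@@@@@@@@%%%%%%@@@@@@+====++===+=======+=====--=--++++***--+%@@@@@@@@@@@@@@@
148 @@@@@@@@@@@@@@@@@@@@@@@%*+=========++++====--------+***####---+%@@@@@@@@@@@@@@
149 @@@@@@@@@@@@@@@@@@@@@@@@@+=========++++==----------*#*#####**--+%@@@@@@@@@@@@@
150 @@@@@@@@@@@@@@@@@@@@@@@@@%+=====+=+===------------*##########=--*%@@@@@@@@@@@@
151 @@@@@@@@@@@@@@@@@@@@@@@@@@+=========-------------*###########*--=*%@@@@@@@@@@@
152 @@@@@@@@@@@@@@@
[... 6430 characters left out ...]
%%@@@@@@@@@*=:..    ..  
198 @@@@@@%+:...:::-+#%%%###%@@@@@@@@@#=.        ..
199 @@@@@@%+:..:---=+****++*%@@@@@@@@@%=.       ...
200 @@@@@@@*-.:------------+%@@@@@@@@@%+:      ....
201 @@@@@@@#-..:::........:=%@@@@@@@@@#=:   ...::--
202 @@@@@@@#=:.............=#@@@@@%#*+=:...:::-----
203 @@@@@@@%+:....  . .. ..:+###*++=-:::::--------:
204 @@@@@@@@*:. .  ...   ...:-=--::::--------:::...
205 @@@@@@@@#-.      ........:::---------:::.....::
206 @@@@@@@@%=..  . ......:::--------:::.....::-=+*
207 @@@@@@@@%+:......:::---------::......::-=+*#%@@
208 @@@@@@@@%+:...::---------::......::-=+*#%@@@@@@
209 @@@@@@@@@*-.::-------::......::-=++*%@@@@@@@@@@
210 @@@@@@@@@#=.::--:::.....:::-++**%@@@@@@@@@@@@@@
```

```bash
python3 -c "
from h import *
print(arm.job_done())"
```

```text
the job is handed in; nothing more can be done
None
```

I handed the job in at about 24 s, but no verdict came back. In the last camera images the open dish was level on the mat with all three nuts at the tab end, and the lid lay flat, bar up, in the tray.

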